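Free the locker's catch from behind with the push rod

ROBOT

A 7-joint arm with a two-finger parallel gripper is mounted at the origin on the work surface. World frame = base frame: x ahead of the robot, y to its left, z up, the work surface at z = 0. Lengths are in m, angles in rad, forces in N, time in s.
With the tool pointing down it reaches from about 0.35 to 0.9 m from the base axis. Payload 8.1 kg.
Tool frame: the origin (TCP) lies on the centre line of the jaws, within the pads' length; the fingertips stand 22 mm ahead of it and the grasp point (between the pads) lies 3 mm ahead of it; z points along the fingers, y is the direction in which the jaws open and shut (so a half turn about z gives the same grasp; the last joint's range is limited). The gripper opens to 92 mm and grips with 3 to 60 N. Pads are 19 mm wide; open, the fingers measure 130 mm over their backs; the gripper's body (75 mm by 190 mm) begins 47 mm behind the grasp point.
Start: joints at [-1.441, 0.434, 0.025, 1.573, -0.012, 1.134, -0.075], TCP at [0.144, 0.608, 0.249] pointing down, gripper open.
Joint ranges: [-2.62, 2.62], [-0.44, 2.09], [-1.27, 1.32], [0.08, 2.57], [-1.32, 4.46], [0.12, 2], [-2.74, 2.74]. Speed limits (rad/s): [2.22, 2.22, 3.01, 3.01, 3.14, 3.14, 3.14].

INTERFACE

Orientations are given as a rotation vector (axis times angle).
In Python, from cell import arm gives the robot as it stands.
- The arm moves only by the shell command python3 -m pendant 'ROWS' [FORCE]. ROWS is JSON, a list that holds one entry, the list of rows, each a list of 7 numbers: the shift along the tool's x, y, z in units of 0.04 m (1.0 is 0.04 m), then the turn, a rotation vector about the tool's x, y, z in units of 0.08 rad (1.0 is 0.08 rad), then the closure, from 0 (fully open) to 1 (shut). In form: [[[tx, ty, tz, ax, ay, az, fingers], ...]]. A call has 1 to 20 rows; each row shifts and turns the commanded pose from where the row before left it, along the tool's axes as they then stand; what a row does not reach is not made up. A row lasts 1/12 s, in which the tool goes at most 41.7 mm and 7.16 degrees, less where a joint would pass 70% of its speed; a pose out of reach is approached as far as the arm can. A call with a number of a shift or a turn outside -1 to 1 is refused whole. A call with a gripper value outside its range is refused whole. The fingers move at their own pace and stop on an object; FORCE is the grip in N (left out, the last holds). Time passes only in rows, so rows that do not move let the fingers close. It gives the time, the measured TCP pose, the force and the opening at its end, in the units of the state.
- arm.observe(): the state, without advancing time (a new reading comes with each control period).
- arm.get_image(name): name is "scene" or "top" or "wrist"; returns a dict with "img" (420x560x3 uint8, red, green, blue), "z_map" (420x560 float32, m along the optical axis (not along the pixel's ray), 0 where there is no reading), "K" (3x3 intrinsics, pixels), "R" (3x3) and "t" (3): a world point X has camera coordinates R X + t. Camera axes: x right, y down, z forward; pixel columns grow to the right and rows downward; lengths in m; the calibration is good to about 2 mm. A picture is of the moment at which its call begins.
- arm.sign_off(): hands the job in, once; it reports no verdict.
The state is a dict: "clock": time; "joints": joint angles; "dq": joint speeds; "joint_efforts": joint torques, N m; "position": TCP position; "ee_rot": TCP orientation; "force": force on the tool from outside, world axes, zero at the start; "ft_torque": the same for the moment, N m; "width": opening from 0.0 (shut) to 1.0 (fully open).
Only numpy, scipy, OpenCV 4.12 (cv2) and the standard library are available. Lean on these libraries where they do the work, as an engineer would, in place of code of your own. Each camera call takes 0.05 s, during which the arm holds its last target.

TASK

The small aluminium locker on the bench is held shut by a spring catch that can only be reached from behind, through the round hole in its sloping back. Take the wooden push rod out of its stand, push it through the hole square to the slope until the catch lets go and the flap on the far side drops fully open, then lay the rod down inside the open toolbox. Do not disturb the climbing gear and the tin lying around, and do not pull at the flap.

Things in the scene. Friction and masses are not known exactly. Their poses are not given: they have to be found in the camera images.
- locker: Aluminium locker fixed to the bench, 200 mm (x) by 181 mm (y) by 148 mm high. Origin at the centre of its underside, z up, x from its back (robot's side) to the far side with the flap. The back: a wall 75 mm high, then a sloping panel that rises away from the robot at 26 degrees to the horizontal, up to a flat top 50 mm deep (x).
- locker_hole (a point): Mouth centre of the round 26 mm hole through the 6 mm sloping panel (167 mm by 180 mm), on the middle of its outer face, 111.6 mm above the bench, 25 mm on the robot's side of the locker's middle. Axes are the locker's. The hole's axis goes inward along (0.438, 0, -0.899): a rod pushed in square leans 26 degrees from vertical, its upper end towards the robot.
- catch_pad (a point): Middle of the front face of the steel pad (38 mm disc, square to the hole's axis) of the spring catch inside the locker, hidden behind the hole: 36 mm inward from locker_hole along the hole's axis when at rest. Axes are the locker's.
- catch (a joint): How far the catch has been pushed inward along the hole's axis, m: 0 at rest, stops at 0.022. Its spring takes about 3 N at rest and 8.5 N at the stop; it lets the flap go after about 9 mm and springs back when released.
- flap (a joint): Angle of the aluminium flap (170 mm wide, 124 mm high) on the locker's far side, hinged along its lower edge 20 mm above the bench, rad: 0 shut and latched, about 1.45 fully dropped outward. A spring throws it open as soon as the catch lets go; when down it reaches 225 mm beyond the locker's middle.
- rod_grip (a point): Centre of the grip of the ash push rod: a square wooden block, 26 by 26 mm, 60 mm long, at its upper end. z runs along the rod from tip to grip; x and y are square to the grip's faces. Below the grip goes the round shank, 16 mm diameter, 130 mm long; 190 mm in all, about 70 g. At the start it stands upright in the stand, this point 175 mm above the bench.
- rod_tip (a point): The free end of the push rod's round shank, on the rod's axis, 160 mm from rod_grip. Same axes as rod_grip. At the start it is 45 mm down the stand's hole.
- stand: Wooden stand fixed to the bench, 80 mm by 80 mm by 60 mm high on a 100 mm square steel foot plate, with one upright 21 mm hole in its middle that holds the push rod. Origin at the centre of its underside, z up.
- toolbox_floor (a point): Centre of the inner floor of the open, empty aluminium toolbox, 4 mm above the bench. The box is fixed, 290 mm (x) by 160 mm (y) by 75 mm high outside, walls 4 mm. x along its length, roughly away from the robot, z up. Its open lid is hinged on the +y long rim and leans outward, 50 degrees above horizontal, to 210 mm above the bench.
- tin: Steel jar with an aluminium cap, 68 mm diameter, 85 mm high, standing loose; it and the stand can change places. Leave it alone. Origin at the centre of its underside.
- guard0: Black plastic crampon point guard, 133 mm by 78 mm by 38 mm high, five blunt cones joined by a frame, lying loose; leave it alone. Origin at the centre of its underside, x along its length.
- guard1: The second black crampon point guard, the same as the first; leave it alone.
- carabiner: Steel carabiner, 120 mm by 60 mm, 17 mm high, lying loose; leave it alone. Origin under its middle, x along its length.
- belay: Red anodised belay device, about 115 mm by 52 mm by 32 mm high, lying loose; leave it alone. Origin 2 mm under its underside, x along its length.
- brush: Bamboo brush, 205 mm long, 50 mm wide, 34 mm high, lying loose bristles down; leave it alone. Origin at its underside, x along its handle towards the bristles.
Mind the look-alikes: they are no part of the job. Of the things that look like the part that bears rod_grip, the smallest one is meant.

How it is judged:
On the way, in this order (a step that is already met when the one before it is completed fails the run):
1. the rod's tip pushes the catch in through the hole (value of joint catch above 0.007 m and distance between rod_tip and catch_pad below 0.02 m), for 0.05 s.
2. the flap has dropped open (value of joint flap above 1.25 rad), for 0.2 s.
At the end, for the whole second after the job is handed in: The flap is down (more than 1.25 rad open) and still, the catch has sprung back (less than 3 mm in), and the push rod lies at rest within the toolbox: its grip centre and its tip both inside the walls and less than 50 mm above the bench (value of joint flap above 1.25 rad and value of joint catch below 0.003 m and x of rod_grip in the frame of toolbox_floor between -0.141 and 0.141 m and y of rod_grip in the frame of toolbox_floor between -0.076 and 0.076 m and x of rod_tip in the frame of toolbox_floor between -0.141 and 0.141 m and y of rod_tip in the frame of toolbox_floor between -0.076 and 0.076 m and height (world z) of each of rod_grip, rod_tip below 0.05 m and velocity of joint flap below 0.05 rad/s and linear speed of rod below 0.02 m/s); the robot touches nothing.
It fails at once if the tin or a piece of the climbing gear is moved by more than 30 mm (distance of any of tin, guard0, guard1, carabiner, belay, brush from where it was at the start of the episode above 0.03 m).
It fails at once if the flap is forced open before the catch was pushed (value of joint flap between 0.1 and 0.2 rad and distance between rod_tip and catch_pad above 0.04 m).
It also fails if it takes over 58 s, if anything falls off the work surface, if the arm or the gripper's body presses on something with over 40 N, if the wrist force passes 120 N, or if a joint passes its speed limit or range.

## Working session

There is one attempt and no reset: what is moved stays moved. The work goes in short steps, Python scripts to look and compute and a shell command to move; the robot and the scene stay as the last step left them, time stands still between calls to the robot, and variables do not carry over. Pictures are saved under pics/ and viewed, and the job is handed in when it is done.

```bash
ls; mkdir -p pics
python3 - <<'E'
from cell import arm
import cv2,numpy as np
s=arm.observe(); print({k:np.round(v,3) for k,v in s.items()})
for n in ("scene","top","wrist"):
    d=arm.get_image(n); cv2.imwrite(f"pics/{n}0.png",d["img"][:,:,::-1]); np.savez(f"/tmp/{n}0.npz",**d)
    print(n,d["K"].round(1).tolist(),d["R"].round(3).tolist(),d["t"].round(3).tolist())
E
```

```text
pics
{'clock': np.float64(0.0), 'joints': array([-1.441,  0.435,  0.025,  1.574, -0.012,  1.134, -0.075]), 'dq': array([-0.001, -0.001, -0.001, -0.001,  0.001,  0.   ,  0.001]), 'joint_efforts': array([ 0.0000e+00, -6.6784e+01,  9.8600e-01, -3.1446e+01, -6.0000e-02,
        4.3000e-02,  0.0000e+00]), 'position': array([0.144, 0.608, 0.248]), 'ee_rot': array([-3.65e-01, -3.12e+00,  2.00e-03]), 'force': array([ 0.255, -0.089,  0.307]), 'ft_torque': array([-0.024, -0.045,  0.021]), 'width': np.float64(0.996)}
scene [[528.8, 0.0, 267.6], [0.0, 528.8, 203.3], [0.0, 0.0, 1.0]] [[-0.843, 0.538, -0.017], [0.41, 0.62, -0.669], [-0.349, -0.57, -0.743]] [0.507, -0.134, 1.639]
top [[459.7, 0.0, 279.8], [0.0, 459.7, 211.6], [0.0, 0.0, 1.0]] [[-0.028, -0.999, -0.036], [-0.985, 0.034, -0.171], [0.172, 0.031, -0.985]] [0.005, 0.579, 1.099]
wrist [[347.9, 0.0, 280.0], [0.0, 347.9, 208.3], [0.0, 0.0, 1.0]] [[0.23, 0.973, -0.001], [0.93, -0.219, 0.294], [0.285, -0.069, -0.956]] [-0.625, -0.037, 0.391]
```

View pics/scene0.png

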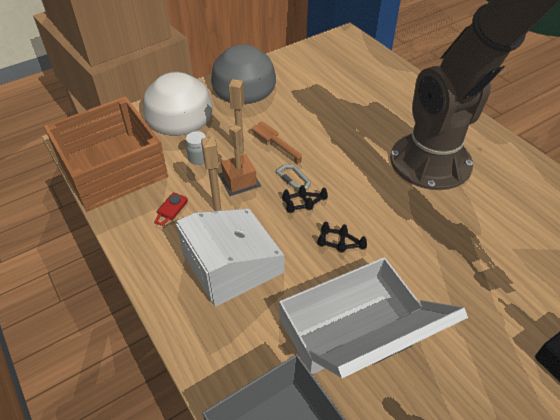

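View pics/top0.png

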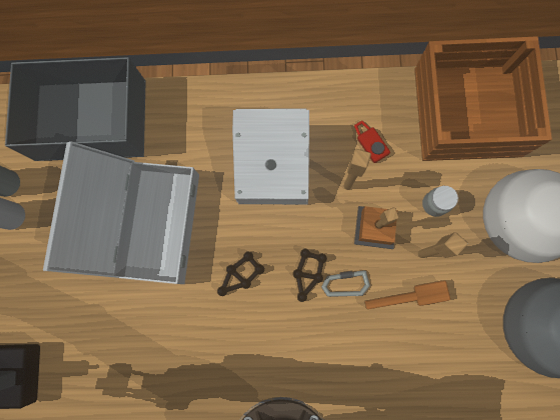

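View pics/wrist0.png

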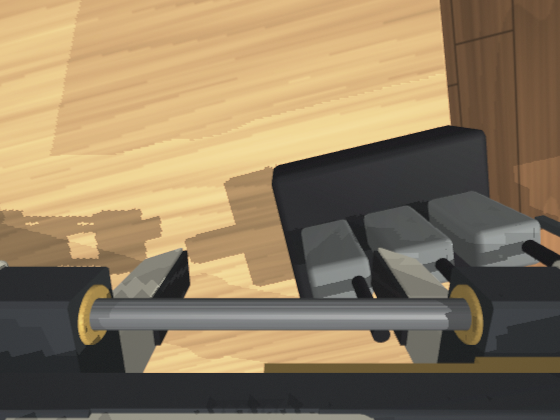

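Run:
```python
import cv2,numpy as np
s=cv2.imread("pics/scene0.png")[60:230,150:330]; t=cv2.imread("pics/top0.png")[130:270,330:480]
cv2.imwrite("pics/c1.png",np.hstack([cv2.resize(s,(400,378),interpolation=3),cv2.resize(t,(400,378),interpolation=3)]))
# heights
for n in("scene","top"):
    d=np.load(f"/tmp/{n}0.npz"); K,R,tt,z=d["K"],d["R"],d["t"],d["z_map"]
    v,u=np.mgrid[:420,:560]; P=np.stack([(u-K[0,2])/K[0,0]*z,(v-K[1,2])/K[1,1]*z,z],-1)
    W=(P-tt)@R; np.save(f"/tmp/W_{n}.npy",W)
    px={"scene":[(237,85),(238,130),(210,143),(240,165),(239,234),(213,170)],"top":[(360,158),(391,215),(456,243),(271,165),(271,130),(241,192),(376,222),(440,195)]}[n]
    for p in px: print(n,p,W[p[1],p[0]].round(3))
```

```text
scene (237, 85) [ 0.472 -0.356  0.256]
scene (238, 130) [ 0.536 -0.248  0.198]
scene (210, 143) [ 0.652 -0.182  0.256]
scene (240, 165) [ 0.536 -0.251  0.063]
scene (239, 234) [ 0.648 -0.074  0.002]
scene (213, 170) [ 0.654 -0.179  0.165]
top (360, 158) [ 0.649 -0.188  0.26 ]
top (391, 215) [ 0.537 -0.255  0.203]
top (456, 243) [ 0.467 -0.367  0.259]
top (271, 165) [0.693 0.005 0.076]
top (271, 130) [ 0.758 -0.001  0.148]
top (241, 192) [0.626 0.08  0.08 ]
top (376, 222) [ 0.544 -0.249  0.053]
top (440, 195) [ 0.6   -0.4    0.087]
```

View pics/c1.png

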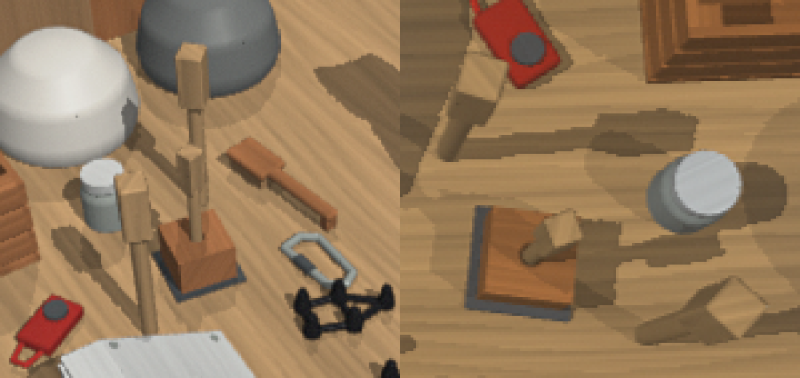

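```bash
python3 - <<'E'
import cv2,numpy as np
Wt=np.load("/tmp/W_top.npy"); Ws=np.load("/tmp/W_scene.npy")
def box(m,W,nm):
    P=W[m][:,:2]; (c,sz,a)=cv2.minAreaRect((P*1000).astype(np.float32)); print(nm,len(P),"mean",W[m].mean(0).round(4),"rect",np.round(c,1),np.round(sz,1),round(a,1), "zrange",W[m][:,2].min().round(3),W[m][:,2].max().round(3))
near=lambda W,x,y,r: np.hypot(W[...,0]-x,W[...,1]-y)<r
for nm,W in(("top",Wt),("scene",Ws)):
    box(near(W,.537,-.252,.04)&(W[...,2]>.199),W,nm+" rodtop")
    box(near(W,.537,-.252,.04)&(W[...,2]>.15),W,nm+" grip")
    box(near(W,.537,-.252,.08)&(abs(W[...,2]-.06)<.006),W,nm+" standtop")
    box(near(W,.537,-.252,.04)&(W[...,2]>.075)&(W[...,2]<.135),W,nm+" shank")
    # locker: flat top
    L=near(W,.72,0,.2)
    box(L&(W[...,2]>.145)&(W[...,2]<.16)&(abs(W[...,1])<.13),W,nm+" lockertop")
    m=L&(W[...,2]>.082)&(W[...,2]<.14)&(W[...,1]>-.12)&(W[...,1]<.12)
    P=W[m]; A=np.c_[P[:,:2],np.ones(len(P))]; 
    for i in range(3):
        c,*_=np.linalg.lstsq(A,P[:,2],rcond=None); r=abs(A@c-P[:,2]); k=r<.005; A,P=A[k],P[k]
    print(" slope",c.round(4),"angle",np.degrees(np.arctan(np.hypot(*c[:2]))).round(2),"yaw",np.degrees(np.arctan2(c[1],c[0])).round(2),"std",r.std().round(4))
    np.save(f"/tmp/slope_{nm}.npy",c)
    box(m,W,nm+" slope")
E
python3 - <<'E'
import cv2,numpy as np
a=cv2.imread("pics/top0.png")[100:210,225:320]; b=cv2.imread("pics/scene0.png")[200:305,170:290]; 
cv2.imwrite("pics/c2.png",np.hstack([cv2.resize(a,(400,463),interpolation=2),cv2.resize(b,(400,463),interpolation=2)]))
E
```

```text
top rodtop 149 mean [ 0.538  -0.2543  0.2049] rect [ 538.4 -255. ] [25.7 27. ] 18.2 zrange 0.199 0.209
top grip 224 mean [ 0.5361 -0.2517  0.1951] rect [ 538.3 -255. ] [25.8 27. ] 18.2 zrange 0.15 0.209
top standtop 825 mean [ 0.5334 -0.2484  0.0605] rect [ 538.8 -254.5] [80.7 81. ] 80.9 zrange 0.054 0.066
top shank 28 mean [ 0.5355 -0.2491  0.0969] rect [ 535.3 -249.7] [13.8  5.5] 30.8 zrange 0.075 0.121
top lockertop 1846 mean [0.7785 0.0014 0.1488] rect [776.2   1.5] [180.   69.9] 87.6 zrange 0.145 0.155
 slope [ 0.476  -0.0192 -0.2129] angle 25.47 yaw -2.31 std 0.0012
top slope 4008 mean [0.6817 0.0042 0.1115] rect [710.7   2.6] [181.7 201.5] 86.0 zrange 0.082 0.14
scene rodtop 56 mean [ 0.5421 -0.2526  0.2031] rect [ 541.6 -253.8] [24.7 28.6] 12.3 zrange 0.199 0.208
scene grip 228 mean [ 0.5442 -0.2495  0.1828] rect [ 542.1 -254.7] [32.7 30.2] 17.4 zrange 0.15 0.208
scene standtop 445 mean [ 0.5429 -0.252   0.0581] rect [ 541.5 -255.1] [85.6 82.5] 81.4 zrange 0.054 0.065
scene shank 87 mean [ 0.5432 -0.2512  0.1055] rect [ 542.8 -251.3] [15.4 15.6] 66.8 zrange 0.075 0.134
scene lockertop 1049 mean [0.7846 0.004  0.1471] rect [783.4   1.1] [183.7  64.7] 89.1 zrange 0.145 0.153
 slope [ 0.1725 -0.0597 -0.0109] angle 10.35 yaw -19.1 std 0.0014
scene slope 3282 mean [0.717  0.0245 0.1112] rect [720.4   2.2] [186.4 197.2] 87.6 zrange 0.082 0.14
```

View pics/c2.png

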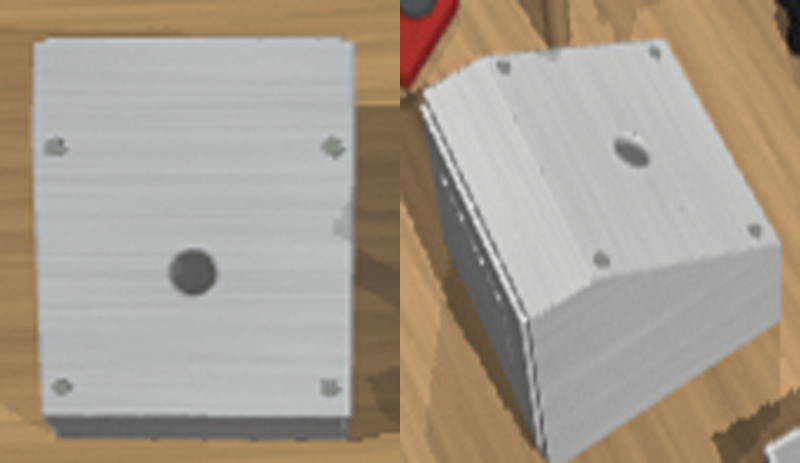

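```bash
cat > h.py <<'E'
import cv2,numpy as np
def cam(n): return np.load(f"/tmp/{n}.npz")
def ray(d,u,v):
    r=np.linalg.inv(d["K"])@np.array([u,v,1.]); r=d["R"].T@r; o=-d["R"].T@d["t"]; return o,r/np.linalg.norm(r)
def onz(d,u,v,z):
    o,r=ray(d,u,v); return o+r*(z-o[2])/r[2]
def tri(a,b):
    (o1,r1),(o2,r2)=a,b
    A=np.c_[r1,-r2]; s,*_=np.linalg.lstsq(A,o2-o1,rcond=None); p,q=o1+s[0]*r1,o2+s[1]*r2
    return (p+q)/2,np.linalg.norm(p-q)
def proj(d,X):
    c=d["R"]@np.asarray(X)+d["t"]; p=d["K"]@c; return p[:2]/p[2]
E
python3 - <<'E'
from h import *
t,s=cam("top0"),cam("scene0")
def hole(d,box):
    x0,y0,x1,y1=box; g=cv2.cvtColor(d["img"],cv2.COLOR_RGB2GRAY)[y0:y1,x0:x1]; m=(g<125).astype(np.uint8)
    n,l,st,c=cv2.connectedComponentsWithStats(m); i=1+np.argmax(st[1:,4]); 
    cs,_=cv2.findContours((l==i).astype(np.uint8),0,1); e=cv2.minAreaRect(cs[0]); print(st[i],c[i]+[x0,y0],e[1]); return c[i]+[x0,y0]
a=hole(t,(255,150,290,180)); b=hole(s,(225,222,255,246)); print(a,b)
print("tri",tri(ray(t,*a),ray(s,*b)), "planes z=.1116", onz(t,*a,.1116),onz(s,*b,.1116))
# stand top corners/tri of rod: use rodtop centers via plane
# toolbox
W=np.load("/tmp/W_top.npy")
m=(W[...,2]>.068)&(W[...,2]<.082)&(W[...,1]>.1)&(W[...,0]>.3)&(W[...,0]<.8)&(W[...,1]<.55)
m=cv2.morphologyEx(m.astype(np.uint8),cv2.MORPH_OPEN,np.ones((2,2)))>0
v,u=np.nonzero(m); print("rim",len(u),u.min(),u.max(),v.min(),v.max())
f=(W[...,2]>-.002)&(W[...,2]<.012)&(W[...,1]>.12)&(W[...,1]<.45)&(W[...,0]>.4)&(W[...,0]<.75)
img=t["img"][:,:,::-1].copy(); img[m]=(0,0,255); 
cv2.imwrite("pics/c3.png",cv2.resize(img[120:300,30:240],None,fx=3,fy=3,interpolation=0))
E
```

```text
[11  9 10 11 88] [270.52272727 164.38636364] (9.0, 10.0)
[10 10  9  6 29] [239.03448276 234.48275862] (8.854375839233398, 3.4785051345825195)
[270.52272727 164.38636364] [239.03448276 234.48275862]
tri (array([0.68594982, 0.00420431, 0.10740124]), np.float64(0.001263634740411972)) planes z=.1116 [0.68425112 0.00439046 0.1116    ] [0.68788683 0.00674693 0.1116    ]
rim 1047 59 193 132 284
```

View pics/c3.png

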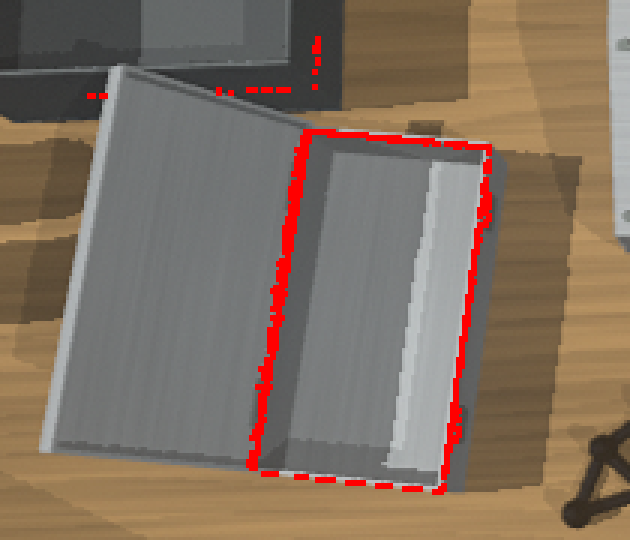

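Run:
```python
from h import *
from scipy.spatial.transform import Rotation as Ro
t=cam("top0")
px=[(30+304/3,120+131/3),(30+491/3,120+147/3),(30+443/3,120+490/3),(30+250/3,120+468/3)]
C=np.array([onz(t,*p,.075) for p in px]); print(C.round(3),"centre",C.mean(0).round(3))
for i in range(4): e=C[i]-C[i-1]; print(np.linalg.norm(e).round(3),np.degrees(np.arctan2(e[1],e[0])).round(1))
print(Ro.from_rotvec([-3.65e-01,-3.12,.002]).as_matrix().round(3))
W=np.load("/tmp/W_top.npy")
# locker outline pixels: screws yaw
scr=[(225+56*95/400,100+147*110/463),(225+333*95/400,100+147*110/463),(225+62*95/400,100+387*110/463),(225+330*95/400,100+387*110/463)]
for p in scr: print(W[int(round(p[1])),int(round(p[0]))].round(4))
```

```text
[[0.71  0.357 0.075]
 [0.69  0.199 0.075]
 [0.408 0.236 0.075]
 [0.43  0.393 0.075]] centre [0.56  0.296 0.075]
0.282 -7.4
0.159 -97.1
0.284 172.4
0.159 82.0
[[-0.973  0.231 -0.   ]
 [ 0.231  0.973 -0.001]
 [ 0.    -0.001 -1.   ]]
[0.75   0.0782 0.1437]
[ 0.7427 -0.0778  0.1467]
[0.6258 0.0827 0.0804]
[ 0.6198 -0.0718  0.0829]
```

```bash
python3 -m pendant '[[[0,0,-0.6,0,0,0,0],[0,0,-0.9,0,0,0,0],[-0.3,-0.4,-0.6,0,0,0,0],[-0.5,-0.65,0,0,0,0,0],[-0.6,-0.77,0,0,0,0,0],[-0.6,-0.77,0,0,0,0,0],[-0.6,-0.77,0,0,0,0,0],[-0.6,-0.77,0,0,0,0,0],[-0.6,-0.77,0,0,0,0,0],[-0.6,-0.77,0,0,0,0,0],[-0.6,-0.77,0,0,0,0,0],[-0.6,-0.77,0,0,0,0,0],[-0.6,-0.77,0,0,0,0,0],[-0.6,-0.77,0,0,0,0,0],[-0.6,-0.77,0,0,0,0,0],[0,0,0,0,0,0,0]]]'
```

```text
clock: 1.48
position: [0.3467, 0.1626, 0.3329]
ee_rot: [0.378, 3.118, -0.001]
force: [0.0, 0.9, -0.7]
width: 1.002
```

```bash
python3 -m pendant '[[[-0.588,-0.754,0,0,0,0,0],[-0.588,-0.754,0,0,0,0,0],[-0.588,-0.754,0,0,0,0,0],[-0.588,-0.754,0,0,0,0,0],[-0.588,-0.754,0,0,0,0,0],[-0.588,-0.754,0,0,0,0,0],[-0.588,-0.754,0,0,0,0,0],[-0.588,-0.754,0,0,0,0,0],[-0.588,-0.754,0,0,0,0,0],[-0.588,-0.754,0,0,0,0,0],[-0.588,-0.754,0,0,0,0,0],[-0.588,-0.754,0,0,0,0,0],[0,0,0,0,0,0,0]]]'
python3 -m pendant '[[[0,0,0,0,0,-1,0],[0,0,0,0,0,-1,0],[0,0,0,0,0,-1,0],[0,0,0,0,0,-1,0],[0,0,0,0,0,-1,0],[0,0,0,0,0,-1,0],[0,0,0,0,0,-0.4,0],[0,0,0,0,0,0,0]]]'
python3 - <<'E'
from h import *
from cell import arm
from scipy.spatial.transform import Rotation as Ro
s=arm.observe(); R=Ro.from_rotvec(s["ee_rot"]).as_matrix(); print(s["position"].round(4)); print(R.round(3)); print(s["joints"].round(2))
d=arm.get_image("wrist"); np.savez("/tmp/w1.npz",**d); cv2.imwrite("pics/w1.png",d["img"][:,:,::-1])
print("proj rodtop",proj(d,[.539,-.2545,.205]))
E
```

```text
clock: 2.57
position: [0.5356, -0.2553, 0.3318]
ee_rot: [-0.376, -3.118, 0.008]
force: [-2.4, 0.4, -1.0]
width: 1.0
clock: 3.23
position: [0.5353, -0.2478, 0.3325]
ee_rot: [0.439, -3.11, -0.001]
force: [-0.2, -0.9, 0.2]
width: 0.998
[ 0.5353 -0.2478  0.3325]
[[-0.961 -0.277 -0.   ]
 [-0.277  0.961  0.   ]
 [ 0.     0.    -1.   ]]
[-0.15  0.36  0.7   1.57 -0.24  1.3   2.43]
proj rodtop [269.68820103 208.48276628]
```

View pics/w1.png

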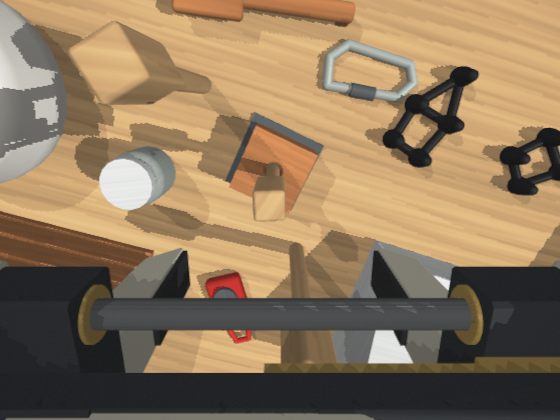

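Run:
```python
from h import *
d=cam("w1"); im=d["img"][:,:,::-1]
cv2.imwrite("pics/w1c.png",cv2.resize(im[140:240,210:340],None,fx=6,fy=6,interpolation=2))
z=d["z_map"]; K=d["K"]; v,u=np.mgrid[:420,:560]; W=(np.stack([(u-K[0,2])/K[0,0]*z,(v-K[1,2])/K[1,1]*z,z],-1)-d["t"])@d["R"]
m=(W[...,2]>.199)&(W[...,2]<.212)&(np.hypot(W[...,0]-.539,W[...,1]+.2545)<.035)
print(m.sum(),W[m].mean(0),cv2.minAreaRect((W[m][:,:2]*1000).astype(np.float32)))
m=(abs(W[...,2]-.06)<.006)&(np.hypot(W[...,0]-.539,W[...,1]+.2545)<.08)
print("stand",m.sum(),cv2.minAreaRect((W[m][:,:2]*1000).astype(np.float32)))
```

```text
1025 [ 0.53625679 -0.25570314  0.20441624] ((537.5003662109375, -255.4041748046875), (26.65666961669922, 25.935558319091797), 18.342527389526367)
stand 3405 ((537.4287109375, -255.08242797851562), (80.19062042236328, 80.11894226074219), 80.73310852050781)
```

View pics/w1c.png

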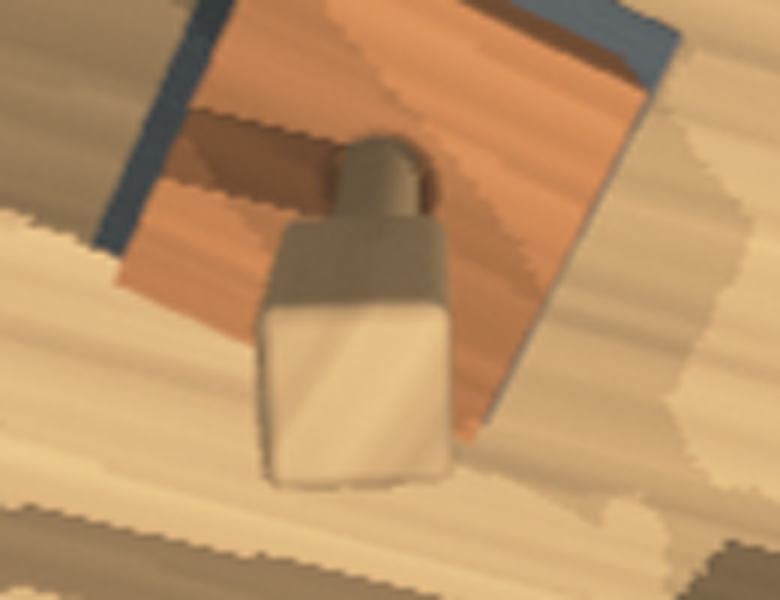

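```bash
python3 -m pendant '[[[0,-0.19,0,0,0,-0.48,0],[0,0,0.3,0,0,0,0],[0,0,0.5,0,0,0,0],[0,0,0.5,0,0,0,0],[0,0,0,0,0,0,0]]]'; python3 -m pendant '[[[0,0,0.5,0,0,0,0],[0,0,0.5,0,0,0,0],[0,0,0.5,0,0,0,0],[0,0,0.5,0,0,0,0],[0,0,0.3,0,0,0,0],[0,0,0.26,0,0,0,0],[0,0,0,0,0,0,0],[0,0,0,0,0,0,0]]]'
python3 - <<'E'
from h import *
from cell import arm
d=arm.get_image("wrist"); np.savez("/tmp/w2.npz",**d); cv2.imwrite("pics/w2.png",d["img"][:,:,::-1])
E
```

```text
clock: 3.7
position: [0.536, -0.254, 0.2772]
ee_rot: [0.494, -3.098, -0.004]
force: [-0.2, 0.2, -1.0]
width: 1.0
clock: 4.37
position: [0.5377, -0.2554, 0.1787]
ee_rot: [0.496, -3.102, 0.0]
force: [-0.2, -0.5, 0.2]
width: 0.999
```

View pics/w2.png

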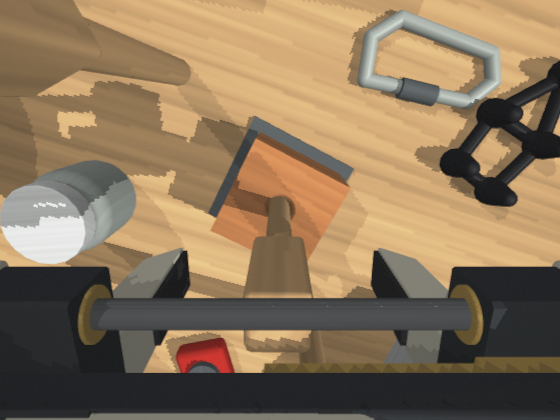

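The grip sits centred between the pads (u≈278, v≈300), so I'm closing on it.

```bash
python3 -m pendant '[[[0,0,0,0,0,0,0.5],[0,0,0,0,0,0,1],[0,0,0,0,0,0,1],[0,0,0,0,0,0,1],[0,0,0,0,0,0,1],[0,0,0,0,0,0,1],[0,0,0,0,0,0,1],[0,0,0,0,0,0,1],[0,0,0,0,0,0,1],[0,0,0,0,0,0,1]]]' 45; python3 -m pendant '[[[0,0,-0.3,0,0,0,1],[0,0,-0.5,0,0,0,1],[0,0,-0.5,0,0,0,1],[0,0,-0.5,0,0,0,1],[0,0,0,0,0,0,1]]]'
```

```text
clock: 5.25
position: [0.5375, -0.2553, 0.1783]
ee_rot: [0.497, -3.102, -0.0]
force: [0.2, 0.7, -0.1]
width: 0.321
clock: 5.67
position: [0.539, -0.2567, 0.255]
ee_rot: [-0.495, 3.097, -0.005]
force: [1.3, -0.7, -0.3]
width: 0.281
```

```bash
python3 -m pendant '[[[0,0,-0.7,0,0,0,1],[0,0,-0.8,0,0,0,1],[0,0,-0.8,0,0,0,1],[0,0,-0.4,0,0,0,1],[0,0,0,0,0,0.9,1],[0,0,0,0,0,0.9,1],[0,0,0,0,0,0.9,1],[0,0,0,0,0,0.9,1],[0,0,0,0,0,0.9,1],[0,0.5,0,0,0,0,1],[0,0.8,0,0,0,0,1],[0,0.8,0,0,0,0,1],[0,0.8,0,0,0,0,1],[0,0.8,0,0,0,0,1],[0,0.8,0,0,0,0,1],[0,0.8,0,0,0,0,1],[0,0.8,0,0,0,0,1],[0,0.4,0,0,0,0,1],[0,0,0,0,0,0,1],[0,0,0,0,0,0,1]]]'
python3 -m pendant '[[[0,0,0,0,-0.8,0,1],[0,0,0,0,-0.8,0,1],[0,0,0,0,-0.8,0,1],[0,0,0,0,-0.8,0,1],[0,0,0,0,-0.8,0,1],[0,0,0,0,-0.8,0,1],[0,0,0,0,-0.8,0,1],[0,0,0,0,0,0,1],[0,0,0,0,0,0,1]]]'
cat > st.py <<'E'
from h import *
from cell import arm
from scipy.spatial.transform import Rotation as Ro
H=np.array([.686,.0045,.1116]); yw=np.radians(-2.4)
a=np.array([.438*np.cos(yw),.438*np.sin(yw),-.899]); yt=np.array([-np.sin(yw),np.cos(yw),0])
Rt=np.c_[np.cross(yt,a),yt,a]
def go(P,Rg):
    s=arm.observe(); R=Ro.from_rotvec(s["ee_rot"]).as_matrix(); p=s["position"]
    print("pos",p.round(4),"joints",s["joints"].round(2),"F",s["force"].round(1),"w",s["width"].round(3))
    print("shift units",(R.T@(P-p)/.04).round(2),"turn units",(Ro.from_matrix(R.T@Rg).as_rotvec()/.08).round(2))
    return p,R
E
python3 - <<'E'
from st import *
p,R=go(H-.203*a,Rt)
for n in("wrist","scene"):
    d=arm.get_image(n); np.savez(f"/tmp/{n}3.npz",**d); cv2.imwrite(f"pics/{n}3.png",d["img"][:,:,::-1])
    print(n,"tip",proj(d,p+.163*R[:,2]),"top",proj(d,p-.027*R[:,2]))
E
```

```text
clock: 7.33
position: [0.5484, 0.0054, 0.3584]
ee_rot: [-0.063, -3.141, 0.0]
force: [-0.6, -0.3, -0.4]
width: 0.279
clock: 8.08
position: [0.5477, 0.003, 0.3583]
ee_rot: [0.059, 2.695, -0.012]
force: [0.4, 0.1, -0.6]
width: 0.282Traceback (most recent call last):
  File "<stdin>", line 2, in <module>
  File "st.py", line 9, in go
    print("pos",p.round(4),"joints",s["joints"].round(2),"F",s["force"].round(1),"w",s["width"].round(3))
                                                                                     ^^^^^^^^^^^^^^^^
AttributeError: 'float' object has no attribute 'round'
```

```bash
sed -i 's/s\["width"\].round(3)/round(float(s["width"]),3)/' st.py
python3 - <<'E'
from st import *
p,R=go(H-.203*a,Rt)
for n in("wrist","scene","top"):
    d=arm.get_image(n); np.savez(f"/tmp/{n}3.npz",**d); cv2.imwrite(f"pics/{n}3.png",d["img"][:,:,::-1])
    print(n,"tip",proj(d,p+.163*R[:,2]),"top",proj(d,p-.027*R[:,2]))
E
```

```text
pos [0.5477 0.003  0.3583] joints [-0.83 -0.06  0.65  1.99  0.19  0.77  1.25] F [ 0.4  0.1 -0.6] w 0.282
shift units [-0.42  0.18  1.98] turn units [-0.   -0.09 -0.03]
wrist tip [279.08209629 195.2532131 ] top [278.03075906 328.91656137]
scene tip [260.38909374 194.07362107] top [290.59417399 127.00183302]
top tip [270.6856296  181.35959439] top [264.50696512 203.64263   ]
```

View pics/wrist3.png

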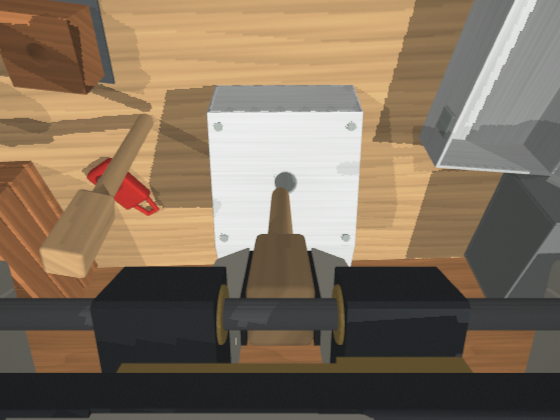

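View pics/scene3.png

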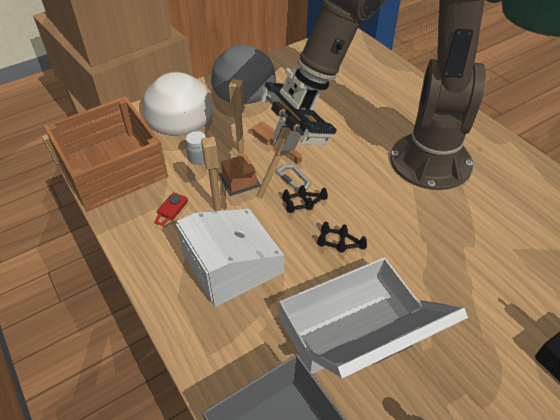

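View pics/top3.png

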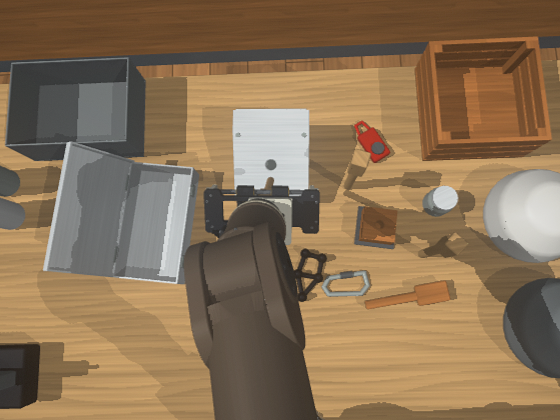

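Run:
```python
from st import *
d=cam("wrist3"); g=cv2.cvtColor(d["img"],cv2.COLOR_RGB2GRAY)
cv2.imwrite("pics/c4.png",cv2.resize(d["img"][150:290,230:350,::-1],None,fx=4,fy=4,interpolation=2))
x0,y0=270,168; m=(g[y0:196,x0:302]<165).astype(np.uint8)
n,l,st,c=cv2.connectedComponentsWithStats(m)
for i in range(1,n): print(st[i],c[i]+[x0,y0])
print("H proj",proj(d,H))
for p in((286,181.5),): print(onz(d,*p,.1116))
z=d["z_map"];K=d["K"];v,u=np.mgrid[:420,:560]; W=(np.stack([(u-K[0,2])/K[0,0]*z,(v-K[1,2])/K[1,1]*z,z],-1)-d["t"])@d["R"]
for p in((218,126),(351,126),(223.5,238),(346,237.5)): print(W[int(p[1]),int(p[0])].round(4))
```

```text
[  2   4  24  24 431] [283.95823666 183.94663573]
H proj [285.21876613 184.54258247]
[0.68129028 0.00560974 0.1116    ]
[ 0.6176 -0.0711  0.0841]
[0.6246 0.0835 0.0837]
[ 0.7436 -0.0775  0.1445]
[0.7486 0.0797 0.1445]
```

View pics/c4.png

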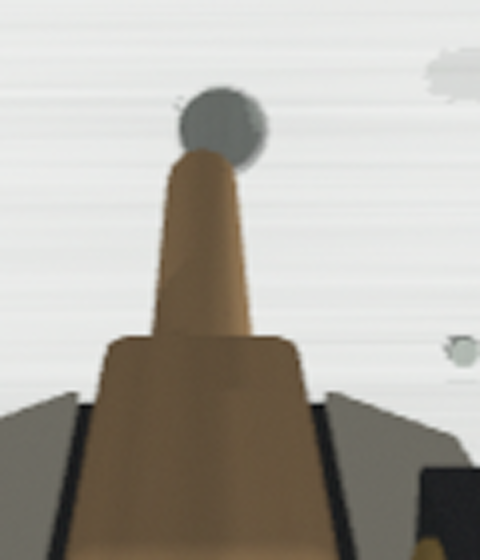

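```bash
sed -i 's/H=np.array(.*); yw/H=np.array([.684,.0045,.1116]); yw/' st.py
python3 - <<'E'
from st import *
go(H-.178*a,Rt)
E
```

```text
pos [0.5492 0.0038 0.3588] joints [-0.83 -0.06  0.65  1.99  0.19  0.77  1.25] F [-0.8 -0.   0.3] w 0.28
shift units [-0.33  0.16  2.58] turn units [-0.02 -0.08 -0.02]
```

```bash
python3 -m pendant '[[[-0.17,0.08,0,0,-0.08,0,1],[-0.16,0.08,0.3,0,0,0,1],[0,0,0.5,0,0,0,1],[0,0,0.5,0,0,0,1],[0,0,0.5,0,0,0,1],[0,0,0.5,0,0,0,1],[0,0,0.28,0,0,0,1],[0,0,0,0,0,0,1],[0,0,0,0,0,0,1]]]'
python3 - <<'E'
from st import *
p,R=go(H-.178*a,Rt)
print("tip",p+.163*R[:,2],"lat",R.T@(p+.163*R[:,2]-H))
ims=[]
for n,b in(("wrist",(140,100,420,310)),("scene",(180,140,320,245))):
    d=arm.get_image(n); im=d["img"][:,:,::-1]; cv2.imwrite(f"pics/{n}4.png",im)
    print(n,"tip",proj(d,p+.163*R[:,2]),"H",proj(d,H)); ims.append(cv2.resize(im[b[1]:b[3],b[0]:b[2]],(400,300),interpolation=2))
cv2.imwrite("pics/c5.png",np.hstack(ims))
E
```

```text
clock: 8.98
position: [0.6065, 0.0081, 0.2709]
ee_rot: [0.058, 2.688, -0.016]
force: [-0.2, 0.1, -0.6]
width: 0.281
pos [0.6065 0.0081 0.2709] joints [-0.73  0.18  0.68  2.03 -0.11  0.53  1.53] F [-0.2  0.1 -0.6] w 0.281
shift units [ 0.   -0.01 -0.02] turn units [-0.03 -0.   -0.01]
tip [0.67779943 0.00474407 0.12436141] lat [-7.61879191e-06 -4.65358880e-05 -1.41900661e-02]
wrist tip [279.05719243 195.23547716] H [279.13898074 191.28608664]
scene tip [241.84296766 228.97057668] H [239.92285172 233.21865727]
```

View pics/c5.png

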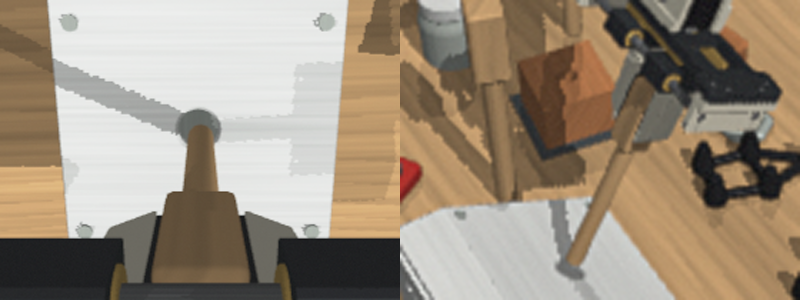

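```bash
python3 -m pendant '[[[-0.03,-0.03,0.1,0,0,0,1],[0,0,0.25,0,0,0,1],[0,0,0.25,0,0,0,1],[0,0,0.25,0,0,0,1],[0,0,0.25,0,0,0,1],[0,0,0,0,0,0,1]]]'
python3 - <<'E'
from st import *
p,R=go(H-.178*a,Rt)
print("lat",R.T@(p+.163*R[:,2]-H))
E
```

```text
clock: 9.58
position: [0.6264, 0.0066, 0.2313]
ee_rot: [0.057, 2.688, -0.013]
force: [-0.4, -0.7, -1.8]
width: 0.282
pos [0.6264 0.0066 0.2313] joints [-0.63  0.27  0.6   2.03 -0.24  0.44  1.64] F [-0.4 -0.7 -1.8] w 0.282
shift units [ 0.01  0.01 -1.13] turn units [-0.  0. -0.]
lat [-0.00056836 -0.00038126  0.03017402]
```

Inside the hole by 30 mm with no side force. I'm pushing the catch next.

```bash
python3 -m pendant '[[[0,0,0.15,0,0,0,1],[0,0,0.1,0,0,0,1],[0,0,0.1,0,0,0,1],[0,0,0.1,0,0,0,1],[0,0,0.06,0,0,0,1],[0,0,0,0,0,0,1],[0,0,0,0,0,0,1]]]'
python3 - <<'E'
from st import *
p,R=go(H-.178*a,Rt)
print("lat",R.T@(p+.163*R[:,2]-H))
for n,b in(("scene",(100,120,380,330)),):
    d=arm.get_image(n); im=d["img"][:,:,::-1]; cv2.imwrite("pics/c6.png",cv2.resize(im[b[1]:b[3],b[0]:b[2]],(640,480)))
E
```

```text
clock: 10.17
position: [0.6354, 0.0059, 0.2142]
ee_rot: [0.057, 2.686, -0.013]
force: [-4.8, -1.3, 4.6]
width: 0.279
pos [0.6354 0.0059 0.2142] joints [-0.58  0.31  0.57  2.03 -0.28  0.41  1.68] F [-4.8 -1.3  4.6] w 0.279
shift units [ 0.03  0.02 -1.61] turn units [-0.    0.02 -0.01]
lat [-0.00136603 -0.00066313  0.04947333]
```

View pics/c6.png

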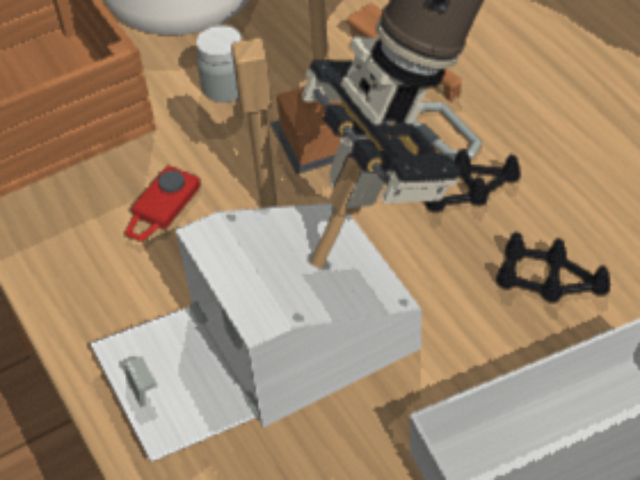

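The flap is down: in the enlarged scene crop it lies flat left of the locker, about (180,385). I'll hold briefly, then withdraw along the axis.

```bash
python3 -m pendant '[[[0,0,0,0,0,0,1],[0,0,0,0,0,0,1],[0,0,0,0,0,0,1],[0,0,-0.1,0,0,0,1],[0,0,-0.2,0,0,0,1],[0,0,-0.25,0,0,0,1],[0,0,-0.25,0,0,0,1],[0,0,-0.3,0,0,0,1],[0,0,-0.3,0,0,0,1],[0,0,-0.5,0,0,0,1],[0,0,-0.5,0,0,0,1],[0,0,-0.5,0,0,0,1],[0,0,-0.5,0,0,0,1],[0,0,-0.5,0,0,0,1],[0,0,0,0,0,0,1]]]'
python3 - <<'E'
from st import *
# release: toolbox centre, yaw -7.5, tool pitched 64 deg from vertical, tip near far end
B=np.array([.56,.296,.004]); y=np.radians(-7.5); bx=np.array([np.cos(y),np.sin(y),0]); by=np.array([-np.sin(y),np.cos(y),0])
th=np.radians(64); z=np.sin(th)*bx+np.array([0,0,-np.cos(th)]); Rg=np.c_[np.cross(by,z),by,z]
tip=B+.105*bx-.01*by+np.array([0,0,.012]); P=tip-.163*z
print("goal",P.round(3))
p,R=go(P,Rg)
d=arm.get_image("top"); cv2.imwrite("pics/top7.png",d["img"][:,:,::-1])
E
```

```text
clock: 11.47
position: [0.5669, 0.0086, 0.3581]
ee_rot: [0.058, 2.682, -0.009]
force: [1.0, -0.1, -1.0]
width: 0.282
goal [0.518 0.292 0.087]
pos [0.5669 0.0086 0.3581] joints [-0.88 -0.03  0.72  1.97  0.15  0.74  1.28] F [ 1.  -0.1 -1. ] w 0.282
shift units [4.38 6.99 5.41] turn units [ 0.82 -8.22  0.76]
```

View pics/top7.png

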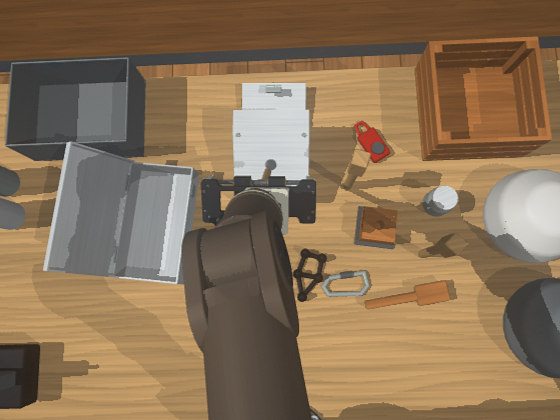

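```bash
python3 -m pendant '[[[0,0,0,0,0.8,0,1],[0,0,0,0,0.8,0,1],[0,0,0,0,0.8,0,1],[0,0,0,0,0.8,0,1],[0,0,0,0,0.8,0,1],[0,0,0,0,0.8,0,1],[0,0,0,0,0.9,0,1],[0,0,0,0,0,0.55,1],[0,0,0,0,0,0.55,1],[0,0,0,0,0,0,1]]]'
cat >> st.py <<'E'
B=np.array([.56,.296,.004]); y=np.radians(-7.5); bx=np.array([np.cos(y),np.sin(y),0]); by=np.array([-np.sin(y),np.cos(y),0])
def box(deg,tx,ty,tz):
    th=np.radians(deg); z=np.sin(th)*bx+np.array([0,0,-np.cos(th)]); Rg=np.c_[np.cross(by,z),by,z]
    return B+tx*bx+ty*by+np.array([0,0,tz-.004])-.163*z, Rg
E
python3 - <<'E'
from st import *
P,Rg=box(0,0.02,-.01,.19); print(P); go(P,Rg)
E
```

```text
clock: 12.35
position: [0.567, 0.0087, 0.3528]
ee_rot: [-0.209, -3.131, 0.002]
force: [-0.2, -0.6, -0.4]
width: 0.28
[0.57852364 0.28347503 0.353     ]
pos [0.567  0.0087 0.3528] joints [-0.69  0.32  0.8   1.59 -0.23  1.33  1.58] F [-0.2 -0.6 -0.4] w 0.28
shift units [ 0.63  6.85 -0.01] turn units [-0.02 -0.04 -0.03]
```

```bash
python3 -m pendant '[[[0.06,0.6,0,0,0,0,1],[0.08,0.8,0,0,0,0,1],[0.08,0.8,0,0,0,0,1],[0.08,0.8,0,0,0,0,1],[0.08,0.8,0,0,0,0,1],[0.08,0.8,0,0,0,0,1],[0.08,0.8,0,0,0,0,1],[0.06,0.8,0,0,0,0,1],[0.03,0.65,0,0,0,0,1],[0,0,0,0,0,0,1]]]'
python3 -m pendant '[[[0,0,0,0,0.8,0,1],[0,0,0,0,0.8,0,1],[0,0,0,0,0.8,0,1],[0,0,0,0,0.8,0,1],[0,0,0,0,0.8,0,1],[0,0,0,0,0.8,0,1],[0,0,0,0,0.8,0,1],[0,0,0,0,0.8,0,1],[0,0,0,0,0.8,0,1],[0,0,0,0,0,0,1]]]'
python3 - <<'E'
from st import *
for dg in (-33,-45):
  P,Rg=box(dg,-.10,-.01,.03); print(P); go(P,Rg)
E
```

```text
clock: 13.18
position: [0.5759, 0.2916, 0.3522]
ee_rot: [-0.188, -3.132, -0.002]
force: [-1.3, 1.0, -0.4]
width: 0.278
clock: 14.02
position: [0.5763, 0.2851, 0.3471]
ee_rot: [-0.164, -2.581, -0.041]
force: [-0.4, 1.6, -1.0]
width: 0.281
[0.54756692 0.28755056 0.1667033 ]
pos [0.5763 0.2851 0.3471] joints [-0.57  0.75  0.39  0.95 -0.48  2.    1.16] F [-0.4  1.6 -1. ] w 0.281
shift units [-1.77 -0.01  4.21] turn units [-0.07  0.25  0.03]
[0.57382261 0.28409393 0.14525841]
pos [0.5763 0.2851 0.3471] joints [-0.57  0.75  0.39  0.95 -0.48  2.    1.16] F [-0.4  1.6 -1. ] w 0.281
shift units [-2.62 -0.01  4.32] turn units [-0.08  2.86  0.02]
```

```bash
python3 -m pendant '[[[-0.18,0,0.42,0,0,0,1],[-0.18,0,0.42,0,0,0,1],[-0.18,0,0.42,0,0,0,1],[-0.18,0,0.42,0,0,0,1],[-0.18,0,0.42,0,0,0,1],[-0.18,0,0.42,0,0,0,1],[0,0,0,0,0,0,1]]]'
python3 - <<'E'
from st import *
P,Rg=box(-45,-.10,-.01,.03); p,R=go(P,Rg); tip=p+.163*R[:,2]; print("tip box",(tip-B)@bx,(tip-B)@by,tip[2])
E
```

```text
clock: 14.6
position: [0.56, 0.2847, 0.2388]
ee_rot: [-0.17, -2.586, -0.037]
force: [-0.1, -0.8, -1.3]
width: 0.281
pos [0.56   0.2847 0.2388] joints [-0.61  0.77  0.4   1.18 -0.47  1.76  1.24] F [-0.1 -0.8 -1.3] w 0.281
shift units [-1.52  0.05  1.81] turn units [-0.09  2.93 -0.04]
tip box -0.08383193053111537 -0.012462760885976032 0.09989436096093715
```

```bash
python3 -m pendant '[[[-0.2,0,0.25,0,0.48,0,1],[-0.22,0,0.25,0,0.48,0,1],[-0.24,0,0.25,0,0.48,0,1],[-0.26,0,0.25,0,0.48,0,1],[-0.28,0,0.25,0,0.48,0,1],[-0.28,0,0.25,0,0.48,0,1],[0,0,0,0,0,0,1]]]'
python3 - <<'E'
from st import *
P,Rg=box(-45,-.10,-.01,.015); p,R=go(P,Rg); tip=p+.163*R[:,2]; print("tip box",(tip-B)@bx,(tip-B)@by,tip[2])
P,Rg=box(-55,-.11,-.01,.015); go(P,Rg)
E
```

```text
clock: 15.18
position: [0.572, 0.2819, 0.1544]
ee_rot: [-0.158, -2.354, -0.052]
force: [-0.4, -1.0, -2.4]
width: 0.284
pos [0.572  0.2819 0.1544] joints [-0.51  1.    0.34  1.04 -0.54  1.9   1.26] F [-0.4 -1.  -2.4] w 0.284
shift units [-0.45  0.07  0.4 ] turn units [-0.09  0.03 -0.08]
tip box -0.10127398951340678 -0.013616866457535508 0.03890758639386471
pos [0.572  0.2819 0.1544] joints [-0.51  1.    0.34  1.04 -0.54  1.9   1.26] F [-0.4 -1.  -2.4] w 0.284
shift units [-0.98  0.07  0.64] turn units [-0.08  2.21 -0.09]
```

```bash
python3 -m pendant '[[[-0.15,0,0.13,0,0,0,1],[-0.15,0,0.13,0,0,0,1],[-0.15,0.05,0.13,0,0,0,1],[0,0,0,0,0,0,1],[0,0,0,0,0,0,1]]]'
python3 - <<'E'
from st import *
P,Rg=box(-45,-.10,-.01,.015); p,R=go(P,Rg); tip=p+.163*R[:,2]; print("tip box",(tip-B)@bx,(tip-B)@by,tip[2])
ims=[]
for n,b in(("scene",(240,200,520,410)),("top",(30,120,310,330))):
    d=arm.get_image(n); im=d["img"][:,:,::-1]; ims.append(cv2.resize(im[b[1]:b[3],b[0]:b[2]],(400,300)))
cv2.imwrite("pics/c8.png",np.hstack(ims))
E
```

```text
clock: 15.6
position: [0.5741, 0.2854, 0.1347]
ee_rot: [-0.154, -2.359, -0.056]
force: [-0.7, 0.7, -0.7]
width: 0.283
pos [0.5741 0.2854 0.1347] joints [-0.51  1.02  0.34  1.04 -0.54  1.87  1.27] F [-0.7  0.7 -0.7] w 0.283
shift units [-0.08 -0.03  0.08] turn units [-0.07  0.09 -0.03]
tip box -0.09907085753574596 -0.009557522815469968 0.018651892181012195
```

View pics/c8.png

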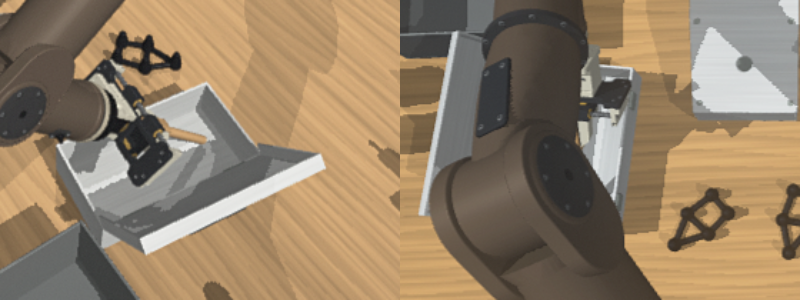

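```bash
python3 -m pendant '[[[-0.08,0,0.08,0,0,0,1],[0,0,0,0,0,0,0.5],[0,0,0,0,0,0,0.3],[0,0,0,0,0,0,0.3],[0,0,0,0,0,0,0.3],[0,0,0,0,0,0,0.3],[0,0,0,0,0,0,0.3],[0,0,0,0,0,0,0.3],[0,0,0,0,0,0,0.3]]]'
python3 -m pendant '[[[0,0,-0.3,0,0,0,0.3],[0,0,-0.6,0,0,0,0.3],[0,0,-0.8,0,0,0,0.3],[0,0,-0.8,0,0,0,0.3],[0,0,-0.8,0,0,0,0.3],[0,0,0,0,0,0,0.3]]]'
python3 - <<'E'
from st import *
go(np.array([.5,.1,.4]),np.eye(3))
for n in("wrist","scene"):
    d=arm.get_image(n); im=d["img"][:,:,::-1]; cv2.imwrite(f"pics/{n}9.png",im); np.savez(f"/tmp/{n}9.npz",**d)
E
```

```text
clock: 16.45
position: [0.5743, 0.2849, 0.1298]
ee_rot: [-0.155, -2.358, -0.056]
force: [-0.1, 0.1, 0.5]
width: 0.696
clock: 16.95
position: [0.6207, 0.2785, 0.1827]
ee_rot: [-0.142, -2.35, -0.054]
force: [-0.4, 0.1, 0.8]
width: 0.697
pos [0.6207 0.2785 0.1827] joints [-0.27  1.07 -0.21  0.76 -0.22  2.    0.99] F [-0.4  0.1  0.8] w 0.697
shift units [ 5.58 -4.81 -2.07] turn units [ 1.77 29.37  0.67]
```

View pics/wrist9.png

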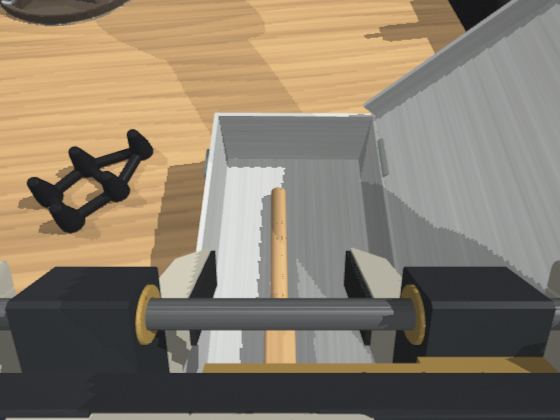

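View pics/scene9.png

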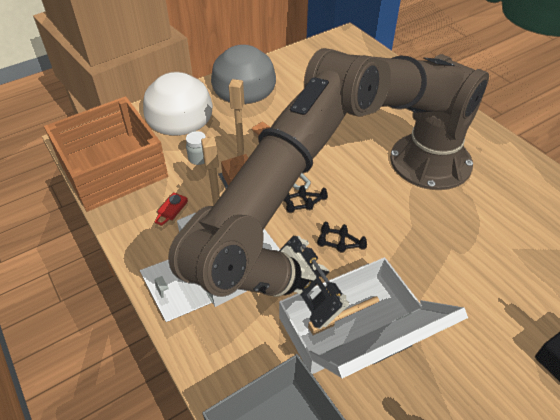

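```bash
python3 -m pendant '[[[0.3,0,-0.3,0,-0.3,0,0.3],[0.5,0,-0.5,0,-0.6,0,0.3],[0.5,0,-0.5,0,-0.8,0,0.3],[0.5,0,-0.5,0,-0.8,0,0.3],[0.4,0,-0.5,0,-0.8,0,0.3],[0.4,0,-0.6,0,-0.8,0,0.3],[0.3,0,-0.6,0,-0.8,0,0.3],[0.3,0,-0.6,0,-0.8,0,0.3],[0.5,-0.5,0,0,-0.8,0,0.3],[0.5,-0.7,0,0,-0.8,0,0.3],[0.5,-0.7,0,0,0,0,0.3],[0.5,-0.7,0,0,0,0,0.3],[0.5,-0.7,0,0,0,0,0.3],[0.5,-0.7,0,0,0,0,0.3],[0.5,-0.7,0,0,0,0,0.3],[0,0,0,0,0,0,0.3],[0,0,0,0,0,0,0.3]]]'
python3 - <<'E'
from st import *
go(np.array([.5,.1,.4]),np.eye(3))
for n in("top","scene"):
    d=arm.get_image(n); im=d["img"][:,:,::-1]; cv2.imwrite(f"pics/{n}10.png",im); np.savez(f"/tmp/{n}10.npz",**d)
E
```

```text
clock: 18.47
position: [0.4499, 0.1085, 0.4248]
ee_rot: [-0.186, -2.931, -0.004]
force: [0.4, 0.3, -1.2]
width: 0.702
pos [0.4499 0.1085 0.4248] joints [-0.18  0.2  -0.15  1.5  -0.05  1.64  1.12] F [ 0.4  0.3 -1.2] w 0.702
shift units [-1.37 -0.05  0.35] turn units [ 2.32 36.64  0.06]
```

View pics/top10.png

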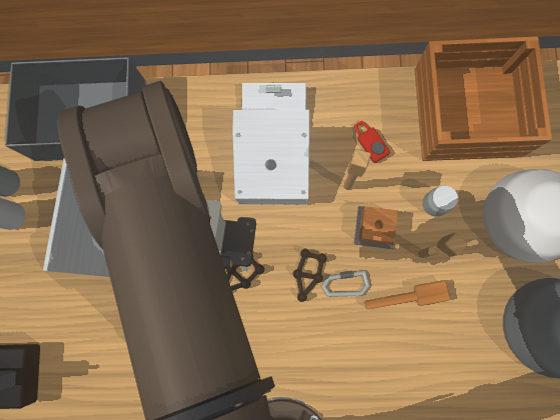

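View pics/scene10.png

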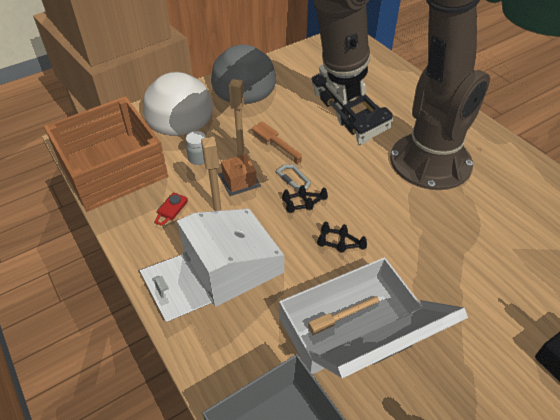

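Run:
```python
from st import *
d=cam("scene10")
z=d["z_map"];K=d["K"]
def w(u,v):
    Z=z[v,u]; return d["R"].T@(np.array([(u-K[0,2])/K[0,0]*Z,(v-K[1,2])/K[1,1]*Z,Z])-d["t"])
for nm,(u,v) in dict(grip=(322,324),tip=(378,300),flapend=(170,310),flapmid=(185,290)).items():
    X=w(u,v); print(nm,X.round(3),"box",((X-B)@bx).round(3),((X-B)@by).round(3))
a0=cam("scene0")["img"].astype(int); df=np.abs(a0-d["img"]).sum(2)
for nm,(x0,y0,x1,y1) in dict(tin=(185,130,210,165),belay=(153,192,190,226),g0=(280,184,330,212),g1=(316,222,368,252),car=(274,163,312,192),brush=(250,122,302,162)).items(): print(nm,(df[y0:y1,x0:x1]>60).mean().round(3))
s1=arm.observe(); print(s1["dq"].round(3))
```

```text
grip [0.631 0.283 0.027] box 0.072 -0.003
tip [0.474 0.301 0.016] box -0.086 -0.007
flapend [0.914 0.055 0.028] box 0.382 -0.193
flapmid [0.858 0.024 0.028] box 0.331 -0.231
tin 0.152
belay 0.006
g0 0.0
g1 0.0
car 0.0
brush 0.006
[-0.002  0.025 -0.036 -0.015  0.012 -0.002 -0.006]
```

Run:
```python
from st import *
c0,c1=cam("top0"),cam("top10")
for c in(c0,c1):
    h=cv2.cvtColor(c["img"],cv2.COLOR_RGB2HSV)[180:220,418:464]; m=((h[...,1]<60)&(h[...,2]>110)).astype(np.uint8); v,u=np.nonzero(m); print(u.mean()+418,v.mean()+180,m.sum())
print(arm.sign_off())
```

```text
442.57860615883305 198.48298217179902 617
440.21089385474863 198.94553072625698 716
the job is handed in; nothing more can be done
None
```

The catch was released, the flap dropped fully open, and the push rod now lies in the toolbox. I handed the job in at about 18.5 s of the 58 s allowed.

- **Rod:** I took the smallest of the three similar rods, the one in the stand. Its grip measured about 26 mm wide, with the top at 0.205 m.
- **Push:** I pushed it through the hole square to the slope, to about 13 mm past the catch pad's rest position. The push force was about 7 N. I then drew it straight back out.
- **Lay-down:** The arm could not tilt the rod forward far enough. I tilted it about 45° back towards the robot instead, lowered the tip almost to the toolbox floor and let it go.

Last checks:
- **Rod position:** Its visible upper surface is at x = 0.072, y = −0.003 at the grip and x = −0.086, y = −0.007 at the tip, in the toolbox frame. It is under 30 mm above the bench and well inside the walls.
- **Flap:** It is down, with points on it reading 28 mm above the bench.
- **Gear:** The belay device, both guards, the carabiner and the brush match the first scene picture (at most 0.6 % of pixels changed).
- **Tin:** This check disagreed: 15 % of pixels changed in the scene view. Its mask centre also shifted about 2 pixels in the top view, roughly 5 mm. I put this down to the rod's shadow having gone, since nothing went near the tin.
- **Catch:** I could not see it spring back because it is hidden. The rod was fully withdrawn, and the tool forces read close to zero afterwards.

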